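# Clamp a sprung telescoping probe and draw its rod to the mark

## Robot

A 6-joint arm with a two-finger parallel gripper is mounted at the origin on a cart in front of the work surface, level with it; the furniture and walls round the work are solid. World frame = base frame: x ahead of the robot, y to its left, z up, the work surface at z = 0. Lengths are in m, angles in rad, forces in N, time in s.
With the tool pointing down it reaches from about 0.35 to 0.85 m from the base axis. Payload 8.1 kg.
Tool frame: the origin (TCP) lies on the centre line of the jaws, within the pads' length; the fingertips stand robot.tip_extent ahead of it and the grasp point (between the pads) lies 11 mm behind it (robot.tip_extent is the distance from the TCP to the fingertips, in m); y points along the fingers, z is the direction in which the jaws open and shut, and the axes are right-handed (so a half turn about y gives the same grasp; the last joint's range is limited). The gripper opens to 93 mm and grips with 3 to 60 N. Pads are 15 mm wide; open, the fingers measure 128 mm over their backs; the gripper's body (75 mm by 188 mm) begins 65 mm behind the grasp point.
Start: joints at [1.095, 0.13, 1.488, -0, 1.523, -0.085], TCP at [0.229, 0.555, 0.227] pointing down, gripper open.
Joint ranges: [-2.96, 2.96], [-0.89, 2.26], [0.02, 2.5], [-1.34, 4.48], [0, 2.73], [-2.66, 2.66]. Speed limits (rad/s): [2.39, 2.39, 2.79, 3.14, 3.14, 3.14].

## Interface

Orientations are given as a rotation vector (axis times angle).
In Python, from plant import monitor, optics, robot gives the robot as it stands.
- The arm moves only by the shell command python3 -m inch 'ROWS' [OPENING] [FORCE]. ROWS is JSON, a list that holds one entry, the list of rows, each a list of 6 numbers: the shift along the tool's x, y, z in mm, then the turn, a rotation vector about the tool's x, y, z in rad. A call has 1 to 8 rows; each row shifts and turns the commanded pose from where the row before left it, along the tool's axes as they then stand; what a row does not reach is not made up. A row lasts 1/8 s, in which the tool goes at most 62.5 mm and 10.7 degrees, less where a joint would pass 70% of its speed; a pose out of reach is approached as far as the arm can. A call is refused whole if a number of a shift passes 62.5 or a number of a turn 0.188, either way. A call with a gripper value outside its range is refused whole. OPENING is the finger opening in mm, from 0 to 93, set as the call begins (- or left out, the last holds). The fingers move at their own pace and stop on an object; FORCE is the grip in N (left out, the last holds). Time passes only in rows, so rows that do not move let the fingers close. It gives the time, the measured TCP pose, the force and the opening at its end, in the units of the state.
- monitor.read_state(): the state, without advancing time (a new reading comes with each control period).
- optics.read_camera(name): name is "scene" or "top"; returns a dict with "image" (480x640x3 uint8, blue, green, red), "fx", "fy", "cx", "cy" (pixels), "rvec" (rotation vector, rad) and "tvec" (3), from world to camera coordinates, as OpenCV has them. Camera axes: x right, y down, z forward; pixel columns grow to the right and rows downward; lengths in m; the calibration is good to about 2 mm. A picture is of the moment at which its call begins. There is no depth.
- robot.close_job(): hands the job in, once; it reports no verdict.
The state is a dict: "t": time; "q": joint angles; "dq": joint speeds; "joint_torque": joint torques, N m; "tool_pos": TCP position; "orientation": TCP orientation; "force": force on the tool from outside, world axes, zero at the start; "wrist_torque": the same for the moment, N m; "opening": finger opening in m.
Only numpy, scipy, OpenCV 4.12 (cv2) and the standard library are available. Lean on these libraries where they do the work, as an engineer would, in place of code of your own. Each camera call takes 0.05 s, during which the arm holds its last target.

## Task

The telescoping probe stands loose in the holding stand and needs its rod held out for inspection: first swing the stand's blue clamp lever fully shut over the probe's flange, then pull the probe's black knob straight up against the spring until the red band on the rod has just come fully clear of the barrel's mouth, no further. Hold it still there and finish while still gripping the knob; never draw the rod with the clamp open, and leave the other things on the bench where they are.

Things in the scene. Friction and masses are not known exactly. Their poses are not given: they have to be found in the camera images.
- stand: Holding stand fixed on the bench: aluminium socket block 76 x 76 x 55 mm with the probe in its bore, beside it (towards the stand's own +y) a base plate 92 x 74 x 12 mm with a steel pivot pillar and a thin stop pin. Origin on the bench directly under the pivot axis, z up; the bore's axis is at (0, -60 mm) in its own frame. Its yaw and place vary.
- clamp_lever (a joint): Angle of the blue clamp lever about the upright pivot pillar, rad: 0 = fully shut (its fork round the probe, over the flange; there it meets a stop), grows as it opens, anticlockwise seen from above, up to 1.7; starts between 1.0 and 1.5 (open). It swings level, stays where it is left, and takes about 1.5 N at its grip peg.
- lever_pivot (a point): Point on the lever's pivot axis, at the lever's upper face, 71 mm above the bench.
- lever_grip (a point): Centre of the lever's upright black grip peg, 16 mm across, 44 mm tall (71 to 115 mm above the bench). It is 90 mm from the pivot axis and goes round it in a level circle; when shut it lies on the stand's own +y from the pivot, opposite the probe. The bar under it is 22 mm wide (63 to 71 mm above the bench) and ends 12 mm beyond the peg's axis.
- probe: The loose probe (0.26 kg), upright in the bore with 1 mm play, 42 mm deep: steel flange 56 mm across, 6 mm thick, resting on the block; above it a white tube 22 mm thick with a dark collar (25 mm) at the mouth. Origin on its axis at the flange's underside, 55 mm above the bench; z up. Unclamped it lifts out when the knob is pulled; clamped it rises only 2 mm, until the flange meets the fork.
- probe_mouth (a point): Centre of the barrel's mouth, 50 mm above the probe's origin (105 mm above the bench).
- probe_rod (a joint): How far the rod is drawn out of the barrel, m: 0 = fully in (its start), 0.080 = end stop. The steel rod (10 mm) carries a red band 8 mm wide, hidden inside at first: its top edge leaves the mouth at 0.052, its lower edge is level with the mouth at 0.060 (the mark). A spring always pulls it back in: about 3.5 N at 0 and 7.7 N at 0.060.
- pull_knob: Black knob with thin grey rings on top of the rod, an upright cylinder 24 mm across and 32 mm tall; origin at its centre, 134 mm above the bench when the rod is in (13 mm free between its underside and the mouth). It moves with the rod, straight up.
- amber: Brown reagent bottle, white cap, 54 mm across, 102 mm tall, 0.2 kg, loose; a bystander. Origin at the centre of its underside.
- jar: Small white jar with green cap, 41 mm across, 46 mm tall, loose; a bystander. Origin at the centre of its underside.
- rack: Blue tube rack 62 x 150 x 62 mm with capped tubes, loose; a bystander. Origin at the centre of its underside, long side along its own y.
- timer: Wedge-shaped bench timer 41 x 62 x 65 mm, loose; a bystander. Origin at the centre of its underside.

How it is judged:
On the way, in this order (a step that is already met when the one before it is completed fails the run):
1. the clamp lever is swung shut with the rod still in (value of joint clamp_lever below 0.1 rad and value of joint probe_rod below 0.02 m), for 0.2 s.
2. the rod is drawn out to its mark by the gripped knob, with the clamp shut (value of joint probe_rod between 0.055 and 0.069 m and value of joint clamp_lever below 0.1 rad and contact force between the fingers and pull_knob above 2 N), for 0.5 s.
At the end, for the whole second after the job is handed in: Finishes with fingers gripping the knob (over 2 N), rod still and 55 to 69 mm out (mark at 60), clamp lever within 0.1 rad of shut, probe seated (raised under 7 mm, tilted under 0.12 rad), bystanders within 30 mm of their starts (all of step 2 and velocity of joint probe_rod between -0.01 and 0.01 m/s and z of probe in the frame of stand between 0.052 and 0.062 m and angle between probe's own z axis and vertical below 0.12 rad and distance of each of amber, jar, rack, timer from where it was at the start of the episode below 0.03 m); the arm keeps its last pose, push and grip.
It fails at once if the rod is drawn more than 20 mm while the clamp is open (value of joint probe_rod above 0.02 m and value of joint clamp_lever above 0.2 rad).
It fails at once if the probe is lifted 15 mm or more out of its seat (z of probe in the frame of stand above 0.07 m).
It fails at once if the rod is pulled past the mark, nearly to its end stop (over 76 mm) (value of joint probe_rod above 0.076 m).
It fails at once if a bystander is moved over 30 mm (distance of any of amber, jar, rack, timer from where it was at the start of the episode above 0.03 m).
It also fails if it takes over 46 s, if anything falls off the work surface, if the arm or the gripper's body presses on something with over 40 N, if the wrist force passes 120 N, or if a joint passes its speed limit or range.

## Working session

There is one attempt and no reset: what is moved stays moved. The work goes in short steps, Python scripts to look and compute and a shell command to move; the robot and the scene stay as the last step left them, time stands still between calls to the robot, and variables do not carry over. Pictures are saved under pics/ and viewed, and the job is handed in when it is done.

```bash
mkdir -p pics; ls
python3 - <<'E'
from plant import monitor, optics, robot
import cv2
s=monitor.read_state(); print({k:(s[k]) for k in('t','q','tool_pos','orientation','force','opening')}, robot.tip_extent)
for n in('scene','top'):
    c=optics.read_camera(n); cv2.imwrite(f'pics/{n}0.png',c['image']); print(n,c['fx'],c['cx'],c['cy'],c['rvec'],c['tvec'])
E
```

```text
pics
{'t': 0.0, 'q': array([ 1.09457856e+00,  1.31180010e-01,  1.48925212e+00,  6.86678259e-06,
        1.52306250e+00, -8.53847624e-02]), 'tool_pos': array([0.22828155, 0.55425979, 0.22559114]), 'orientation': array([-1.55079387,  0.30710451, -0.30626161]), 'force': array([ 0.49879611, -0.07709904,  0.18347672]), 'opening': 0.09323526760017306} 0.008
scene 435.80094498741045 320.0629807031519 234.85129428415885 [ 2.22874634 -0.91876456  0.37712861] [-0.35954412  0.39216681  0.6262136 ]
top 528.5888856700371 315.46773664479616 235.93445684483643 [ 2.19931306 -2.19462428  0.08099512] [0.07297445 0.54052779 1.14979215]
```

View pics/scene0.png

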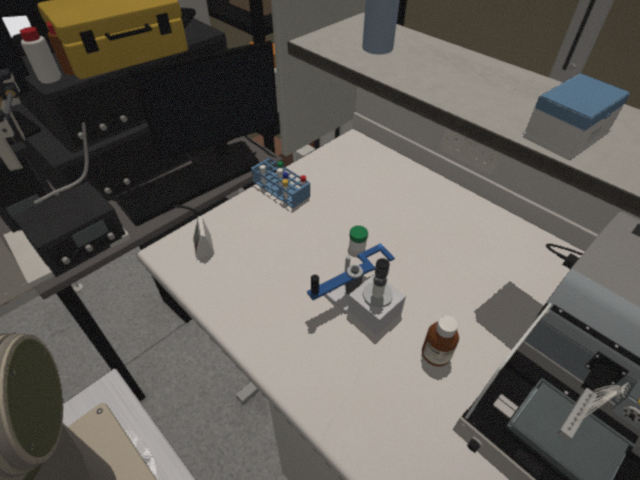

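View pics/top0.png

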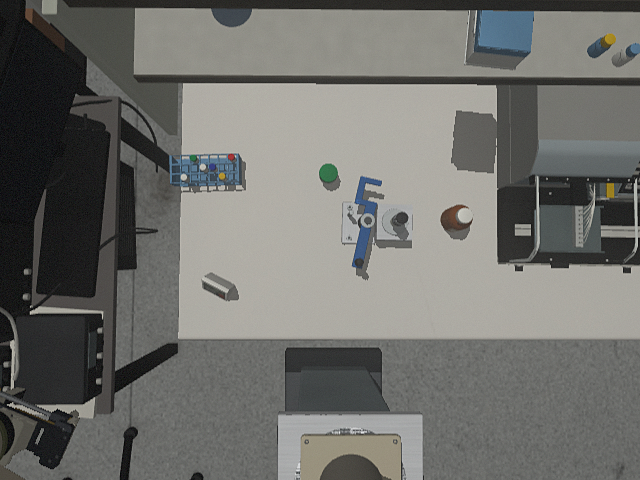

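The scene view has the lever peg near (315,285), the pivot near (354,270) and the knob near (382,268). The top view has the peg near (359,263), the pivot near (367,220), the knob near (401,217), the jar near (328,173) and the bottle near (458,217). I'll enlarge both.

```bash
cat > h.py <<'E'
import numpy as np,cv2
from plant import monitor,optics,robot
def ray(c,u,v):
    R=cv2.Rodrigues(np.array(c['rvec'],float))[0]; t=np.array(c['tvec'],float).ravel()
    d=R.T@np.array([(u-c['cx'])/c['fx'],(v-c['cy'])/c['fy'],1]); return -R.T@t,d
def onplane(c,u,v,z):
    o,d=ray(c,u,v); return o+d*(z-o[2])/d[2]
def proj(c,p):
    K=np.array([[c['fx'],0,c['cx']],[0,c['fy'],c['cy']],[0,0,1]])
    return cv2.projectPoints(np.array([p],float),np.array(c['rvec'],float),np.array(c['tvec'],float),K,None)[0].ravel()
def two(c1,p1,c2,p2):
    o1,d1=ray(c1,*p1);o2,d2=ray(c2,*p2)
    a=np.linalg.lstsq(np.c_[d1,-d2],o2-o1,rcond=None)[0]
    A=o1+a[0]*d1;B=o2+a[1]*d2
    return (A+B)/2,np.linalg.norm(A-B)
E
python3 - <<'E'
import cv2
a=cv2.imread('pics/scene0.png')[215:345,290:420];b=cv2.imread('pics/top0.png')[155:285,320:450]
cv2.imwrite('pics/crop0.png',cv2.resize(cv2.hconcat([a,b]),(800,400),interpolation=cv2.INTER_CUBIC))
E
```

```text
(no output)
```

View pics/crop0.png

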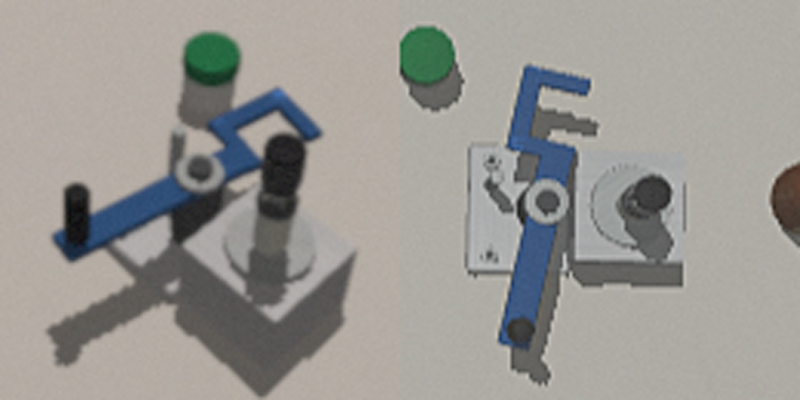

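Run:
```python
from h import *
s=optics.read_camera('scene');t=optics.read_camera('top')
for n,a,b,z in [('knobtop',(382.6,263.1),(402.2,217.4),.150),('pegtop',(314.7,276.7),(359,262),.115),('pivot',(355,270.9),(367.8,221),.078)]:
    print(n,two(s,a,t,b),onplane(t,*b,z),onplane(s,*a,z))
print('flange',onplane(t,394.7,221.6,.061))
# plate corners
for uv,z in [((470,144),.012),((467,271),.012),((576,150),.055),((684,152),.055),((684,262),.055),((572,262),.055)]:
    print(onplane(t,320+(uv[0]-400)/3.077,155+uv[1]/3.077,z))
for n,uv,z in [('jar',(328,173),.046),('amber',(464,216),.102),('timer',(220,287),.03),('rack',(207,172),.06)]: print(n,onplane(t,*uv,z))
# black colour masks
for c,n,box in [(s,'s',(300,245,395,300)),(t,'t',(345,200,415,272))]:
    x0,y0,x1,y1=box; m=(c['image'][y0:y1,x0:x1].max(2)<55).astype(np.uint8)
    k,l,st,ce=cv2.connectedComponentsWithStats(m)
    for i in range(1,k):
        if st[i,4]>15: print(n,st[i],ce[i]+[x0,y0])
st=monitor.read_state(); print(cv2.Rodrigues(st['orientation'])[0])
```

```text
knobtop (array([ 0.56817143, -0.09317509,  0.14939258]), np.float64(0.0026248199123586223)) [ 0.56904958 -0.09402084  0.15      ] [ 0.56663088 -0.0926601   0.15      ]
pegtop (array([ 0.48179785, -0.01213166,  0.11539735]), np.float64(0.0005055481839071618)) [ 0.48199799 -0.01233072  0.115     ] [ 0.48181195 -0.01175717  0.115     ]
pivot (array([ 0.5680036 , -0.03444333,  0.07662964]), np.float64(0.0008837488133947284)) [ 0.56820866 -0.03459229  0.078     ] [ 0.56674895 -0.03486068  0.078     ]
flange [ 0.56861363 -0.09380923  0.061     ]
[0.61677941 0.01355984 0.012     ]
[0.5249334  0.01584626 0.012     ]
[ 0.60741339 -0.0575021   0.055     ]
[ 0.60626398 -0.13287349  0.055     ]
[ 0.52950871 -0.13215338  0.055     ]
[ 0.52931963 -0.05430684  0.055     ]
jar [0.67508575 0.0476298  0.046     ]
amber [ 0.57694804 -0.22984344  0.102     ]
timer [0.42845091 0.28041749 0.03      ]
rack [0.67363727 0.30616362 0.06      ]
s [ 75  14  14  27 256] [381.21875    271.05078125]
s [ 11  31   8  19 123] [314.59349593 285.3495935 ]
s [ 46  32  16  17 144] [352.81944444 284.29166667]
[[ 9.24619338e-01 -4.90198003e-04  3.80892163e-01]
 [-3.80892472e-01 -1.01219215e-03  9.24618786e-01]
 [-6.77102253e-05 -9.99999368e-01 -1.12260516e-03]]
```

Measured positions agree with the given sizes:

| Quantity | Measured | Given |
|---|---|---|
| Pivot to bore | 59 mm | 60 mm |
| Pivot to peg | 89 mm | 90 mm |

- The stand's yaw is about 0.
- The lever is about 1.32 rad open.
- The peg is at (0.482, -0.012) and the knob at (0.5685, -0.0935).
- When shut, the peg should be at about (0.567, 0.055).

I'll travel to above the peg.

```bash
python3 -m inch '[[[40,0,-38,0,0,0],[40,0,-38,0,0,0],[40,0,-38,0,0,0],[40,0,-38,0,0,0],[40,0,-38,0,0,0],[40,0,-38,0,0,0],[40,0,-38,0,0,0],[40,0,-38,0,0,0]]]' 60 10
cat > w.py <<'E'
import sys
from h import *
# target TCP xyz, jaw heading deg (world)
T=np.array(list(map(float,sys.argv[1:4])));s=monitor.read_state();R=cv2.Rodrigues(s['orientation'])[0]
print('t',s['t'],'pos',s['tool_pos'].round(4),'F',s['force'].round(1),'open',s['opening'].round(4),'q',s['q'].round(2))
print('shift mm',(R.T@(T-s['tool_pos'])*1000).round(1))
h=np.degrees(np.arctan2(R[1,2],R[0,2]));print('jaw heading',h.round(2))
if len(sys.argv)>4: print('turn y rad',np.radians(h-float(sys.argv[4])).round(3), 'tilt',R[2].round(4))
E
python3 w.py .482 -.012 .15 75.4
```

```text
t: 1.2
tool_pos: [0.409, 0.1501, 0.2267]
orientation: [-1.549, 0.306, -0.307]
force: [0.4, 0.8, -0.4]
opening: 0.06Traceback (most recent call last):
  File "w.py", line 5, in <module>
    print('t',s['t'],'pos',s['tool_pos'].round(4),'F',s['force'].round(1),'open',s['opening'].round(4),'q',s['q'].round(2))
                                                                                 ^^^^^^^^^^^^^^^^^^
AttributeError: 'float' object has no attribute 'round'
```

```bash
sed -i "s/s\['opening'\].round(4)/round(s['opening'],4)/" w.py; python3 w.py .482 -.012 .15 75.4
```

```text
t 1.2 pos [0.409  0.1501 0.2267] F [ 0.4  0.8 -0.4] open 0.06 q [ 0.23 -0.33  1.92  0.    1.55 -0.95]
shift mm [ 129.2   76.7 -122.1]
jaw heading 67.62
turn y rad -0.136 tilt [ 4.e-04 -1.e+00  3.e-04]
```

```bash
python3 -m inch '[[[35,0,-33,0,0,0],[35,0,-33,0,0,0],[32,15,-31,0,0,0],[27,30,-25,0,0,0],[0,30,0,0,-0.136,0],[0,0,0,0,0,0],[0,0,0,0,0,0]]]'; python3 w.py .482 -.012 .087 75.4
```

```text
t: 2.08
tool_pos: [0.4817, -0.0099, 0.1527]
orientation: [-1.561, 0.201, -0.203]
force: [-0.0, 0.1, 0.4]
opening: 0.0599
t 2.075 pos [ 0.4817 -0.0099  0.1527] F [-0.   0.1  0.4] open 0.0599 q [-0.13 -0.15  1.9   0.    1.39 -1.44]
shift mm [ 0.7 65.7 -2. ]
jaw heading 75.27
turn y rad -0.002 tilt [ 8.e-04 -1.e+00  1.e-04]
```

```bash
python3 -m inch '[[[0,25,-2,0,0,0],[0,25,0,0,0,0],[0,15,0,0,0,0],[0,0,0,0,0,0]]]'
python3 - <<'E'
from h import *
s=optics.read_camera('scene')['image'][200:330,290:420];t=optics.read_camera('top')['image'][155:285,320:450]
cv2.imwrite('pics/pre.png',cv2.resize(cv2.hconcat([s,t]),(800,400)))
E
```

```text
t: 2.58
tool_pos: [0.4807, -0.0117, 0.0866]
orientation: [-1.562, 0.201, -0.2]
force: [0.4, 0.5, 0.5]
opening: 0.0598
```

View pics/pre.png

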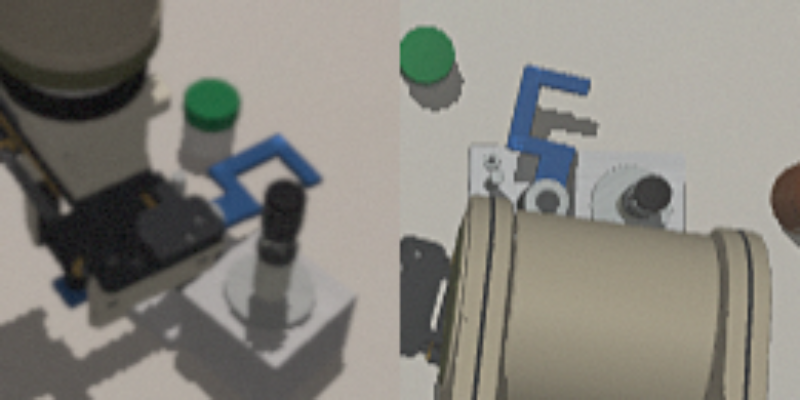

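The peg is between the fingers and nothing touches. I'll close on it.

```bash
python3 -m inch '[[[0,0,0,0,0,0],[0,0,0,0,0,0],[0,0,0,0,0,0],[0,0,0,0,0,0],[0,0,0,0,0,0]]]' 0 10; python3 w.py .482 -.012 .087 75.4
```

```text
t: 3.3
tool_pos: [0.4809, -0.012, 0.0866]
orientation: [-1.561, 0.2, -0.2]
force: [-0.9, -0.1, 0.4]
opening: 0.0156
t 3.3 pos [ 0.4809 -0.012   0.0866] F [-0.9 -0.1  0.4] open 0.0156 q [-0.13 -0.08  1.96  0.    1.26 -1.45]
shift mm [ 1.1 -0.4  0.3]
jaw heading 75.4
turn y rad 0.0 tilt [-1.e-04 -1.e+00  2.e-04]
```

```bash
python3 -m inch '[[[0.6,0,7.2,0,0.08,0],[1.2,0,14.4,0,0.16,0],[1.2,0,14.4,0,0.16,0],[1.2,0,14.4,0,0.16,0],[0.6,0,7.2,0,0.08,0],[0,0,0,0,0,0]]]'; python3 w.py .567 .0555 .087 0.5
```

```text
t: 4.05
tool_pos: [0.5114, 0.0373, 0.0863]
orientation: [-1.454, 0.702, -0.695]
force: [-6.8, 9.3, 5.0]
opening: 0.016
t 4.05 pos [0.5114 0.0373 0.0863] F [-6.8  9.3  5. ] open 0.016 q [-0.03  0.01  1.88  0.    1.26 -0.71]
shift mm [20.6 -0.8 54.8]
jaw heading 38.72
turn y rad 0.667 tilt [-4.e-03 -1.e+00 -5.e-04]
```

The force is radially outward, so the path is about 1–2 mm too tight. I'll ease outward while continuing.

```bash
python3 -m inch '[[[-1.5,0,7.2,0,0.08,0],[0.8,0,14.4,0,0.16,0],[0.8,0,14.4,0,0.16,0],[0.4,0,9,0,0.1,0],[0,0,0,0,0,0]]]'; python3 w.py .567 .0555 .087 0.5
```

```text
t: 4.68
tool_pos: [0.5517, 0.0573, 0.0864]
orientation: [-1.286, 1.081, -1.078]
force: [-1.2, 5.7, 0.7]
opening: 0.016
t 4.675 pos [0.5517 0.0573 0.0864] F [-1.2  5.7  0.7] open 0.016 q [ 0.01  0.12  1.76  0.    1.26 -0.17]
shift mm [ 4.4 -0.6 14.7]
jaw heading 10.03
turn y rad 0.166 tilt [-2.2e-03 -1.0e+00 -3.0e-04]
```

```bash
python3 -m inch '[[[-0.5,0,7.2,0,0.08,0],[0.3,0,7.2,0,0.08,0],[0,0,2,0,0,0],[0,0,1.5,0,0,0],[0,0,0,0,0,0]]]'; python3 w.py .567 .0555 .087 0.5
```

```text
t: 5.3
tool_pos: [0.569, 0.0591, 0.0864]
orientation: [-1.216, 1.199, -1.196]
force: [-1.0, 5.2, 0.5]
opening: 0.0161
t 5.3 pos [0.569  0.0591 0.0864] F [-1.   5.2  0.5] open 0.0161 q [ 0.01  0.17  1.71  0.    1.26 -0.  ]
shift mm [ 3.5 -0.6 -2. ]
jaw heading 0.93
turn y rad 0.008 tilt [-1.6e-03 -1.0e+00 -9.0e-04]
```

```bash
python3 -m inch '[[[-0.5,0,1.5,0,0,0],[0,0,1.5,0,0,0],[0,0,0,0,0,0]]]'; python3 -m inch '[[[0,0,1.5,0,0,0],[0,0,1.5,0,0,0],[0,0,0,0,0,0]]]'
```

```text
t: 5.68
tool_pos: [0.5722, 0.0589, 0.0864]
orientation: [-1.217, 1.198, -1.197]
force: [-1.5, 4.4, 0.0]
opening: 0.0157
t: 6.05
tool_pos: [0.5728, 0.0589, 0.0862]
orientation: [-1.221, 1.202, -1.194]
force: [-14.0, 4.8, 8.7]
opening: 0.0157
```

Run:
```python
from h import *
s=optics.read_camera('scene')['image'][200:330,290:420];t=optics.read_camera('top')['image'][155:285,320:450]
cv2.imwrite('pics/shut.png',cv2.resize(cv2.hconcat([s,t]),(800,400)))
```

```text
(no output)
```

View pics/shut.png

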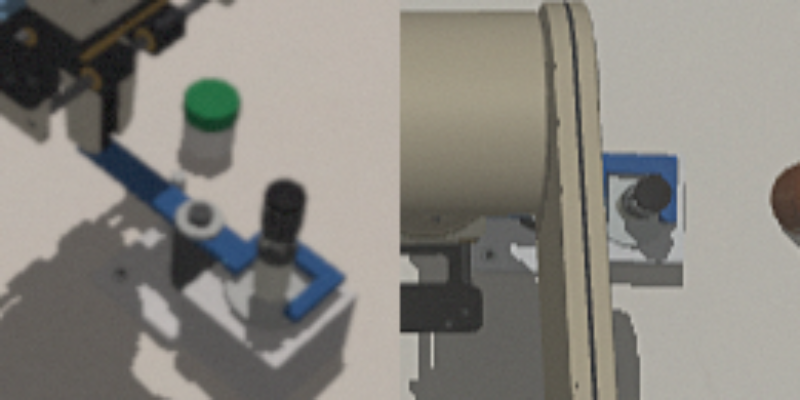

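The lever met its stop (14 N against travel), and the picture shows the fork round the probe. I'll release, rise and look.

```bash
python3 -m inch '[[[0,0,-1.5,0,0,0],[0,0,0,0,0,0],[0,0,0,0,0,0],[0,0,0,0,0,0],[0,-35,0,0,0,0],[0,-45,0,0,0,0],[0,-20,0,0,0,0],[0,0,0,0,0,0]]]' 60; python3 w.py .5685 -.0925 .18 0
python3 - <<'E'
from h import *
sc=optics.read_camera('scene');tc=optics.read_camera('top')
s=sc['image'][200:330,290:420];t=tc['image'][155:285,320:450]
cv2.imwrite('pics/rel.png',cv2.resize(cv2.hconcat([s,t]),(800,400),interpolation=cv2.INTER_CUBIC))
E
```

```text
t: 7.15
tool_pos: [0.575, 0.0585, 0.1881]
orientation: [-1.214, 1.195, -1.199]
force: [0.1, 0.4, -0.2]
opening: 0.0598
t 7.15 pos [0.575  0.0585 0.1881] F [ 0.1  0.4 -0.2] open 0.0598 q [ 0.01  0.09  1.6  -0.    1.45 -0.  ]
shift mm [150.9   8.1  -8.9]
jaw heading 0.92
turn y rad 0.016 tilt [ 1.0e-04 -1.0e+00  3.4e-03]
```

View pics/rel.png

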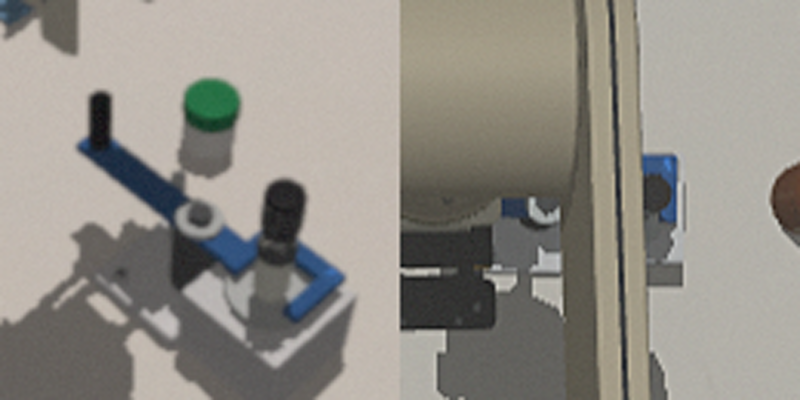

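```bash
python3 - <<'E'
from h import *
sc=optics.read_camera('scene')
p=onplane(sc,290+100/3.077,200+97/3.077,.115);print('peg',p)
E
python3 -m inch '[[[30,0,-2,0,0.016,0],[50,0,-3,0,0,0],[50,0,-3,0,0,0],[21,0,-1,0,0,0],[0,0,0,0,0,0],[0,0,0,0,0,0]]]'; python3 w.py .5685 -.0925 .127 0
```

```text
peg [0.57116169 0.05752926 0.115     ]
t: 8.05
tool_pos: [0.5651, -0.0913, 0.1858]
orientation: [-1.21, 1.21, -1.208]
force: [0.4, -0.3, 0.3]
opening: 0.0605
t 8.05 pos [ 0.5651 -0.0913  0.1858] F [ 0.4 -0.3  0.3] open 0.0605 q [-0.25  0.08  1.62  0.    1.45 -0.25]
shift mm [ 1.2 58.8  3.5]
jaw heading 0.03
turn y rad 0.0 tilt [-0.001  -1.     -0.0012]
```

```bash
python3 -m inch '[[[1,20,3.5,0,0,0],[0,25,0,0,0,0],[0,14,0,0,0,0],[0,0,0,0,0,0]]]'
python3 - <<'E'
from h import *
s=optics.read_camera('scene')['image'][200:330,290:420];t=optics.read_camera('top')['image'][155:285,320:450]
cv2.imwrite('pics/k.png',cv2.resize(cv2.hconcat([s,t]),(800,400),interpolation=cv2.INTER_CUBIC))
E
```

```text
t: 8.55
tool_pos: [0.5676, -0.0926, 0.1255]
orientation: [-1.211, 1.212, -1.206]
force: [-0.4, -0.5, 1.0]
opening: 0.0599
```

View pics/k.png

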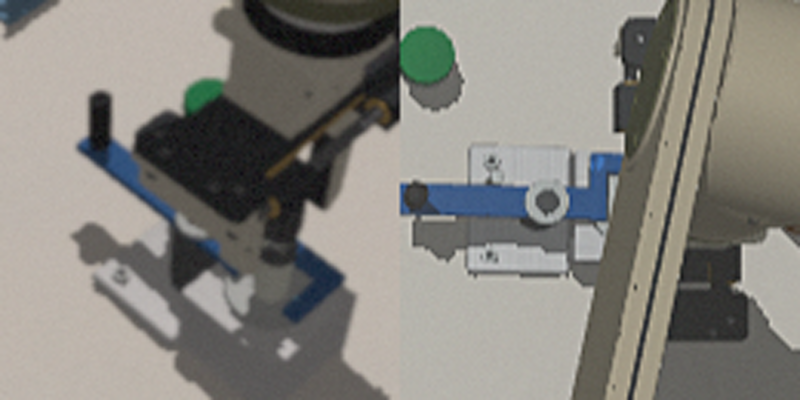

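The top view shows the lever in line with the bore, so it's shut, and the jaws are round the knob. I'll grip it.

```bash
python3 -m inch '[[[0,0,0,0,0,0],[0,0,0,0,0,0],[0,0,0,0,0,0],[0,0,0,0,0,0],[0,0,0,0,0,0]]]' 0 30; python3 w.py .5685 -.0925 .1875 0
```

```text
t: 9.28
tool_pos: [0.5689, -0.0936, 0.1278]
orientation: [-1.209, 1.209, -1.209]
force: [0.9, -0.4, 0.9]
opening: 0.0232
t 9.275 pos [ 0.5689 -0.0936  0.1278] F [ 0.9 -0.4  0.9] open 0.0232 q [-0.25  0.13  1.67 -0.    1.34 -0.25]
shift mm [ -1.1 -59.7  -0.4]
jaw heading -0.0
turn y rad -0.0 tilt [ 1.e-04 -1.e+00  3.e-04]
```

```bash
python3 -m inch '[[[0,-5,0,0,0,0],[0,-8,0,0,0,0],[0,-8,0,0,0,0],[0,-8,0,0,0,0],[0,-6,0,0,0,0],[0,0,0,0,0,0],[0,0,0,0,0,0]]]'; python3 -c "
from plant import monitor
for i in range(3):print(monitor.read_state()['tool_pos'],monitor.read_state()['force'])"
```

```text
t: 10.15
tool_pos: [0.5687, -0.0935, 0.1624]
orientation: [-1.209, 1.209, -1.209]
force: [-0.8, -0.2, -5.9]
opening: 0.0234
[ 0.56872256 -0.09348337  0.16238081] [-0.76142303 -0.1585019  -5.89190996]
[ 0.56872256 -0.09348337  0.16238081] [-0.76142303 -0.1585019  -5.89190996]
[ 0.56872256 -0.09348337  0.16238081] [-0.76142303 -0.1585019  -5.89190996]
```

```bash
python3 -m inch '[[[0,-5,0,0,0,0],[0,-7,0,0,0,0],[0,-6,0,0,0,0],[0,-4,0,0,0,0],[0,0,0,0,0,0],[0,0,0,0,0,0]]]'
python3 - <<'E'
from h import *
s=optics.read_camera('scene')['image']
cv2.imwrite('pics/p1.png',cv2.resize(s[215:315,330:430],(600,600),interpolation=cv2.INTER_CUBIC))
E
```

```text
t: 10.9
tool_pos: [0.5687, -0.0935, 0.1844]
orientation: [-1.209, 1.209, -1.209]
force: [-1.6, 0.9, -7.0]
opening: 0.0235
```

View pics/p1.png

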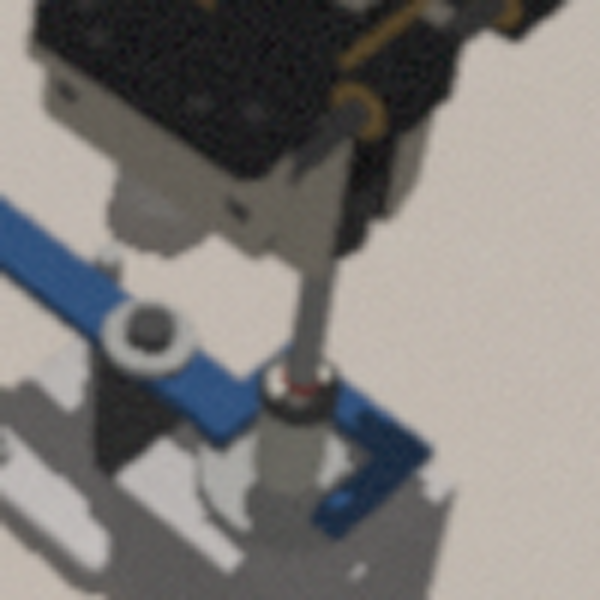

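About 3 mm of red shows at the mouth around crop (302,388). That matches a rod draw of about 55 mm: 57 mm of rise less the probe's 2 mm lift. I'll raise another 5–6 mm.

```bash
python3 -m inch '[[[0,-2,0,0,0,0],[0,-2,0,0,0,0],[0,-1.7,0,0,0,0],[0,0,0,0,0,0],[0,0,0,0,0,0],[0,0,0,0,0,0]]]'
python3 - <<'E'
from h import *
c=optics.read_camera('scene');s=c['image'];t=optics.read_camera('top')
cv2.imwrite('pics/p2.png',cv2.resize(s[215:315,330:430],(600,600),interpolation=cv2.INTER_CUBIC))
cv2.imwrite('pics/t2.png',t['image'])
print('mouth px',proj(c,[.5685,-.093,.107]),'8mm up',proj(c,[.5685,-.093,.115]))
x=s[255:285,370:392].astype(int);r=x[...,2]-np.maximum(x[...,0],x[...,1]); ys,xs=np.where(r>35);print(len(ys),ys.min()+255,ys.max()+255,xs.min()+370,xs.max()+370)
E
```

```text
t: 11.7
tool_pos: [0.5688, -0.0935, 0.1903]
orientation: [-1.209, 1.209, -1.209]
force: [-1.2, 0.5, -7.2]
opening: 0.0233
mouth px [380.78900317 278.08086191] 8mm up [381.26666844 275.29858215]
12 276 279 378 382
```

View pics/p2.png

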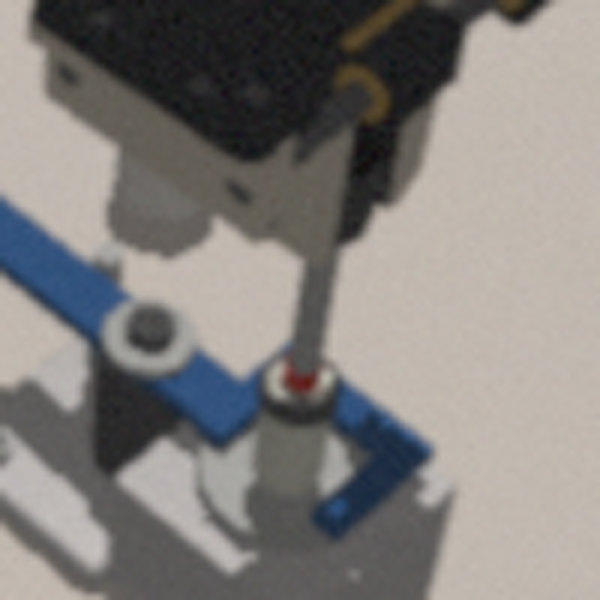

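View pics/t2.png

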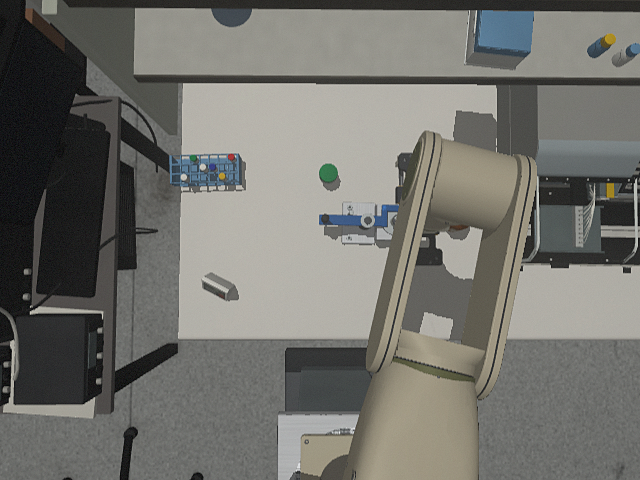

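Red now shows as a complete band at the mouth, rows 276–279. The lever is still shut, the jar, rack and timer are unmoved, and the bottle is only partly visible beside the arm. I'll hold for a second and check for creep.

```bash
python3 -m inch '[[[0,0,0,0,0,0],[0,0,0,0,0,0],[0,0,0,0,0,0],[0,0,0,0,0,0],[0,0,0,0,0,0],[0,0,0,0,0,0],[0,0,0,0,0,0],[0,0,0,0,0,0]]]'
python3 - <<'E'
from h import *
c=optics.read_camera('scene');s=c['image'];t=optics.read_camera('top')['image']
cv2.imwrite('pics/p3.png',cv2.resize(cv2.hconcat([s[215:365,330:480],t[150:300,300:500][:,:150]]),(800,400),interpolation=cv2.INTER_CUBIC))
x=s[255:285,370:392].astype(int);r=x[...,2]-np.maximum(x[...,0],x[...,1]); ys,xs=np.where(r>35);print(len(ys),ys.min()+255,ys.max()+255)
x=monitor.read_state();print(x['t'],x['tool_pos'],x['force'],x['opening'])
E
```

```text
t: 12.8
tool_pos: [0.5688, -0.0935, 0.1903]
orientation: [-1.209, 1.209, -1.209]
force: [-1.1, 0.7, -8.9]
opening: 0.0234
11 277 279
12.9 [ 0.56879136 -0.09349804  0.19034094] [-0.55371407  2.039189   -7.50193965] 0.02331049709004164
```

View pics/p3.png

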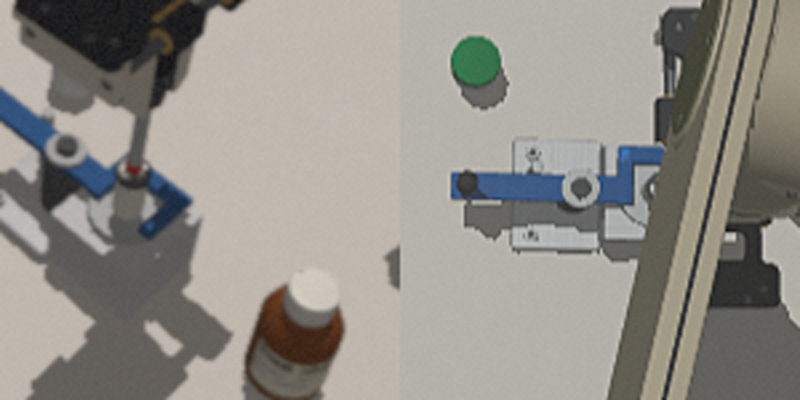

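The hold is steady: the lever is shut, the band is out, the bottle is in place and the grip hasn't slipped. I'll hand it in.

```bash
python3 -c "
from plant import robot
print(robot.close_job())"
```

```text
the job is handed in; nothing more can be done
None
```

I swung the clamp lever shut against its stop, then drew the knob straight up until the red band cleared the barrel's mouth. I handed the job in still gripping the knob. No verdict is reported, so the points below are from my own readings.

- **Lever:** it met the stop at about 14 N, and the pictures after that show the fork round the probe and the bar in line with the bore.
- **Rod:** the tool rose 62.5 mm. Less the probe's 2 mm lift in the clamp, that puts the rod about 60 mm out. The spring force of 7–9 N fits that (7.7 N expected at the mark), and the whole band showed at the mouth. The camera sees the band only about 4 pixels tall, so it confirms the mark only roughly.
- **Hold:** height and finger opening (23.3 mm on the 24 mm knob) stayed the same for over a second before handing in. I had set the grip to 30 N.
- **Bystanders:** jar, rack and timer looked unmoved in the top view. The arm partly hid the bottle there, but the scene view shows it upright with nothing near it; I did not re-measure its position.
- **Disagreement:** camera and arm positions differed by about 2–4 mm at the shut lever. While swinging it I saw up to about 12 N of sideways force, which eased after I widened the arc.

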